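# Latch the damper clamp

## Robot

A 7-joint arm with a two-finger parallel gripper is mounted at the origin on the work surface. World frame = base frame: x ahead of the robot, y to its left, z up, the work surface at z = 0. Lengths are in m, angles in degrees, forces in N, time in s.
With the tool pointing down it reaches from about 0.4 to 0.9 m from the base axis. Payload 5.5 kg.
Tool frame: the origin (TCP) lies midway between the tips of the shut fingers; the grasp point (between the pads) lies 19 mm behind it; z points along the fingers, y is the direction in which the jaws open and shut (so a half turn about z gives the same grasp; the last joint's range is limited). The gripper opens to 92 mm and grips with 3 to 60 N. Pads are 19 mm wide; open, the fingers measure 130 mm over their backs; the gripper's body (75 mm by 190 mm) begins 47 mm behind the grasp point.
Start: joints at [-48.117, 28.699, -24.465, 88.831, 12.651, 65.22, -12.049], TCP at [0.293, 0.58, 0.227] pointing down, gripper open.
Joint ranges: [-164.97, 164.97], [-17.58, 116.51], [-87.97, 89.64], [11.32, 138.91], [-80.73, 260.73], [10.89, 115.49], [-147.41, 147.41]. Speed limits (degrees/s): [147.25, 147.25, 180, 180, 180, 180, 180].

## Interface

Orientations are given as [roll, pitch, yaw] about the fixed x, y, z axes, in that order (R = Rz(yaw) Ry(pitch) Rx(roll)).
In Python, from workcell import arm gives the robot as it stands. The module is installed in compiled form; this text tells all that it offers.
- The arm moves only by the shell command python3 -m inch 'ROWS' [FORCE]. ROWS is a JSON object of lists of equal length, an entry for each row: "slide": the shift along the tool's x, y, z in cm, a list of three; "rotation": the turn, a rotation vector about the tool's x, y, z in rad, a list of three; "fingers": the opening in per cent of the stroke, from 0 (shut) to 100 (fully open). A call has 1 to 5 rows; each row shifts and turns the commanded pose from where the row before left it, along the tool's axes as they then stand; what a row does not reach is not made up. A row lasts 1/8 s, in which the tool goes at most 62.5 mm and 10.7 degrees, less where a joint would pass 70% of its speed; a pose out of reach is approached as far as the arm can. A call with a gripper value outside its range is refused whole. The fingers move at their own pace and stop on an object; FORCE is the grip in N (left out, the last holds). Time passes only in rows, so rows that do not move let the fingers close. It gives the time, the measured TCP pose, the force and the opening at its end, in the units of the state.
- arm.get_obs(): the state, without advancing time (a new reading comes with each control period).
- arm.capture(name): name is "scene" or "top"; returns a dict with "pixels" (480x640x3 uint8, red, green, blue), "K" (3x3 intrinsics, pixels), "extrinsics" (4x4, takes a point from camera to world coordinates). Camera axes: x right, y up, looking along -z (the intrinsics and any distortion apply to the point x, -y, -z); pixel columns grow to the right and rows downward; lengths in m; the calibration is good to about 2 mm. A picture is of the moment at which its call begins. There is no depth.
- arm.finish_job(): hands the job in, once; it reports no verdict.
Trained networks look in a picture, given as the dict that the camera call returned (one of the last four; its "shot" number tells which), for a name from the list of things; names that differ only in an ending like _2 or _b are one class to them, and where a whole thing is asked for, a point or a joint stands for the part that bears it (a point fixed in the world has none). Each returns a list of dicts, best first, with "score" (0 to 1); they miss things now and then, are a little off and sometimes report something else, mostly with a low value. They report only what shows in the picture. A call takes as long as a camera call.
- arm.search_frame(picture, target): "xy" ([column, row] as shares, 0 to 1, of the picture: columns of its width, rows of its height, amid what is visible of it).
- arm.spot_point(picture, target): "xy" ([column, row] as shares, 0 to 1, of the picture: columns of its width, rows of its height: a listed point, or the origin of a listed thing).
The state is a dict: "time": time; "joint_positions": joint angles; "qvel": joint speeds; "effort": joint torques, N m; "position": TCP position; "tool_rot": TCP orientation; "ft_force": force on the tool from outside, world axes, zero at the start; "moment": the same for the moment, N m; "gripper_width": finger opening in m.
Only numpy, scipy, OpenCV 4.12 (cv2) and the standard library are available. Lean on these libraries where they do the work, as an engineer would, in place of code of your own. Each camera call takes 0.05 s, during which the arm holds its last target.

## Task

Fasten the toggle latch that clamps the shock absorber in the blue bench fixture: with the red knob swing the wire bail over the brass hook and draw it back gently (a light hand pull of 8 to 10 N, not more) until its bar sits snug under the hook's lip, then let go of the red knob and swing the lever by its black knob away from the hook and down past center until it rests on its rubber stop and stays locked. Do not force the lever down on its rubber rest (no more than 25 N), and leave the bottle, spanner and steel ring alone.

Things in the scene. Friction and masses are not known exactly. Their poses are not given: they have to be found in the camera images.
- fixture: Clamp fixture bolted to the bench: blue plate 265 x 110 x 12 mm, a black and brass shock absorber (37 mm thick, 290 mm long) lying across it between two aluminium blocks. Origin on the bench directly below the lever's pivot; +x from the latch towards the hook, y along all hinge axes, z up. x and z in mm in the other entries are in this frame, at y = 0. Place and yaw vary.
- lever_pivot (a point): Lever's fixed pivot, at fixture x = 0, z = 75.
- lever (a joint): Lever angle, rad: 0 fully open (leaning to the hook), grows as it swings up and over, away from the hook, until its rod lies on the rubber rest at 2.27 (locked). Dead center is near 2.1; beyond it the tension pulls the lever home. Stiff hinge (0.06 N m friction), stays where left. Swinging it with the bail hooked takes up to about 12 N at the knob; 30 to 90 N acts on the hook.
- lever_knob (a point): Centre of the black ball knob, 24 mm in diameter, at the end of the lever (rod 10 mm thick), 100 mm from the pivot; at lever value q it lies at an angle of q + 1.047 rad from fixture +x upward. Can be pinched from both sides along fixture y, and turns between the fingers.
- rest: Rubber-topped aluminium post, 16 mm square, on the fixture's plate, on which the lever's rod comes to lie when locked (the lever's stop). Origin at its foot, fixture x = -75, z = 12; top at z = 57. With the lever locked the black knob's centre is at x = -98, z = 58.
- bail_pin (a point): The bail's hinge pin on the lever, 27 mm from the lever's pivot; at lever value q at an angle of q + 1.047 rad from fixture +x upward.
- bail (a joint): Bail hinge angle, rad, relative to the lever: the bail's slope above the horizontal, from its pin to its bar (which points to fixture +x), is lever + bail. Stiff hinge (0.05 N m friction), stays where left.
- bail_bar (a point): Middle of the wire bail's crossbar, 6 mm thick, 44 mm long along fixture y, 83 mm from the bail's pin; this bar goes under the hook. Side arms: 6 mm wire at y = +-22. Once caught, the force on the hook is about 1.2 times the hand pull in excess of the friction. With the lever fully open and the bar on the deck, the bar's middle reaches x = 93.
- bail_knob (a point): Centre of the red ball knob, 20 mm in diameter, on a stem beyond the bar: along the bail 20 mm farther out than the bar, and 36 mm square above the bail. Can be pinched from both sides along fixture y, and turns between the fingers. Moving it in the x-z plane moves bail and lever together (two-link chain, pin above the line from pivot to bar); friction feels like 3 to 6 N.
- deck (a point): Middle of the flat top (deck) of the aluminium block under the hook: x = 80, z = 72; it spans x = 56 to 104 and is 56 mm wide. A bar lying on it has its middle at z = 75.
- keeper: Dark steel sprung rod in the deck, carrying the brass hook; its spring (3.5 N/mm, slack at rest) gives up to 30 mm towards the latch (-x). Origin at the fixture's origin when slack, shifting to -x as it is pulled. The hook, 20 mm wide, is a post with a lip on top that points away from the latch: lip underside z = 80, top z = 85, nose 6 mm beyond the post's face.
- hook_range (a point): Nominal foot of the hook post's face (x = 70, z = 72), fixed to the block. The hook is screwed in or out anew each time, unmeasured: its face really lies at x = 62.5 to 77.5, so the snug bar's middle at 65.5 to 80.5. A bar let down on the deck with its middle at x = 87 or more always clears the lip's nose; from there it is drawn to -x until it is felt to catch.
- oil_bottle: Yellow closed oil bottle, 56 mm in diameter, 150 mm tall, origin under its foot; to be left alone.
- spanner: Steel open-end spanner lying on the bench; to be left alone.
- race: Steel bearing ring, 68 mm in diameter, 18 mm tall, origin under its centre; to be left alone.

How it is judged (in metres and radians):
On the way:
1. the bail's bar is drawn snug under the hook's lip by a light pull of the hand (2.5 to 12 N on the hook), the lever still open (contact force between bail and keeper between 2.5 and 12 N and z of bail_bar in the frame of fixture below 0.079 m and x of bail_bar in the frame of fixture below 0.083 m and value of joint lever below 1.5 rad and contact force between the fingers and bail above 0.5 N), for 0.2 s.
At the end, for the whole second after the job is handed in: the lever is past center and home on its rest (2.2 rad or more), at rest and let go, with the bail's bar still under the hook's lip (its middle 68 to 79 mm above the bench) and pulling on the hook with more than 15 N (value of joint lever above 2.2 rad and contact force between bail and keeper above 15 N and z of bail_bar in the frame of fixture between 0.068 and 0.079 m and velocity of joint lever between -0.05 and 0.05 rad/s); the robot touches nothing.
It fails at once if the hand pulls the bail against the hook with more than 12 N on the hook (contact force between the fingers and bail above 0.5 N and contact force between bail and keeper above 12 N).
It fails at once if the bottle, the spanner or the ring is moved by more than 20 mm (distance of any of oil_bottle, spanner, race from where it was at the start of the episode above 0.02 m).
It fails at once if the lever is pressed by hand on its rest with more than 25 N (contact force between the fingers and lever above 0.5 N and contact force between lever and rest above 25 N).
It also fails if it takes over 72 s, if anything falls off the work surface, if the arm or the gripper's body presses on something with over 40 N, if the wrist force passes 120 N, or if a joint passes its speed limit or range.

## Working session

There is one attempt and no reset: what is moved stays moved. The work goes in short steps, Python scripts to look and compute and a shell command to move; the robot and the scene stay as the last step left them, time stands still between calls to the robot, and variables do not carry over. Pictures are saved under pics/ and viewed, and the job is handed in when it is done.

```bash
mkdir -p pics; ls; python3 - <<'E'
from workcell import arm
import cv2,numpy as np
print(arm.get_obs())
for n in ("scene","top"):
    p=arm.capture(n); cv2.imwrite(f"pics/{n}0.png",p["pixels"][:,:,::-1]); print(n,p["K"],p["extrinsics"],[k for k in p])
    for t in ["lever_knob","bail_knob","lever_pivot","rest","fixture","bail_bar","deck","hook_range","bail_pin","keeper","oil_bottle","spanner","race"]:
        r=arm.spot_point(p,t)
        print(t,[(np.round(np.array(d["xy"])*[640,480],1),round(d["score"],2)) for d in r[:2]])
E
```

```text
pics
{'time': 0.0, 'joint_positions': array([-48.11856435,  28.7550882 , -24.45331404,  88.89117408,
        12.65168274,  65.21803456, -12.04953343]), 'qvel': array([ 0.02706797,  0.06663749,  0.05782809, -0.08671859, -0.02204955,
        0.09985038, -0.01679241]), 'effort': array([-4.25395392e-04, -5.66595447e+01, -5.81664294e+00, -2.79113388e+01,
       -6.86365692e-02,  3.04582366e-02,  1.80082625e-04]), 'position': array([0.29281194, 0.57953798, 0.22566645]), 'tool_rot': array([-1.79889367e+02, -3.84263928e-03,  1.53201957e+02]), 'ft_force': array([-0.25043094, -0.04158525, -0.49207527]), 'moment': array([-0.0063672 ,  0.04928154, -0.01130843]), 'gripper_width': 0.09197819972317196}
scene [[579.80043573   0.         313.18704359]
 [  0.         579.80043573 250.53777573]
 [  0.           0.           1.        ]] [[ 0.09802506 -0.76124044  0.64101801  1.40711921]
 [ 0.99514146  0.08093038 -0.05606913 -0.08187657]
 [-0.00919574  0.64339977  0.76547513  1.09273009]
 [ 0.          0.          0.          1.        ]] ['pixels', 'K', 'extrinsics', 'shot']
lever_knob [(array([317.3, 
[... 705 characters left out ...]
 [ 0.00765122  0.146259    0.98921674  1.31309276]
 [ 0.          0.          0.          1.        ]] ['pixels', 'K', 'extrinsics', 'shot']
lever_knob [(array([315.9, 228.2]), 0.59), (array([304.7, 214. ]), 0.59)]
bail_knob [(array([305.3, 214.8]), 0.52)]
lever_pivot [(array([327.2, 234.8]), 0.62)]
rest []
fixture [(array([322.8, 241.9]), 0.78)]
bail_bar [(array([299.5, 218.4]), 0.53)]
deck [(array([294.5, 220.6]), 0.61)]
hook_range [(array([300.2, 227.6]), 0.74)]
bail_pin [(array([325.6, 235.3]), 0.87), (array([294.9, 224.3]), 0.36)]
keeper [(array([324.3, 242.7]), 0.48)]
oil_bottle [(array([460.6, 268.6]), 0.59)]
spanner [(array([175.8, 276.6]), 0.76)]
race [(array([185.6, 208.3]), 0.88)]
```

```bash
python3 - <<'E'
import cv2
for n,(x,y) in {"scene":(200,160),"top":(220,150)}.items():
    im=cv2.imread(f"pics/{n}0.png"); c=im[y:y+150,x:x+200]; cv2.imwrite(f"pics/{n}0c.png",cv2.resize(c,(800,600),interpolation=cv2.INTER_CUBIC))
E
```

```text
(no output)
```

View pics/scene0.png

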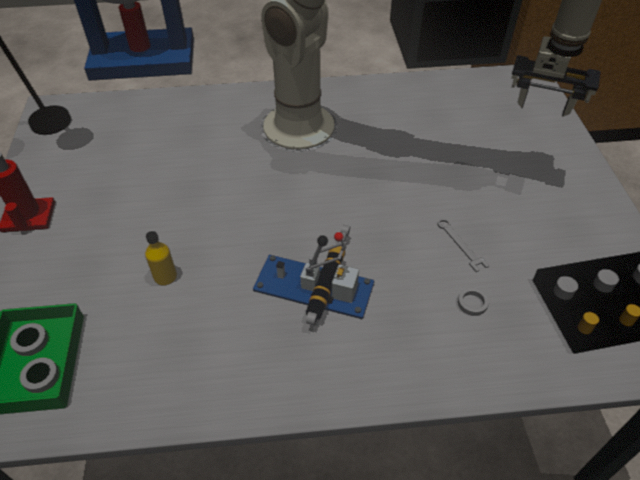

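View pics/top0.png

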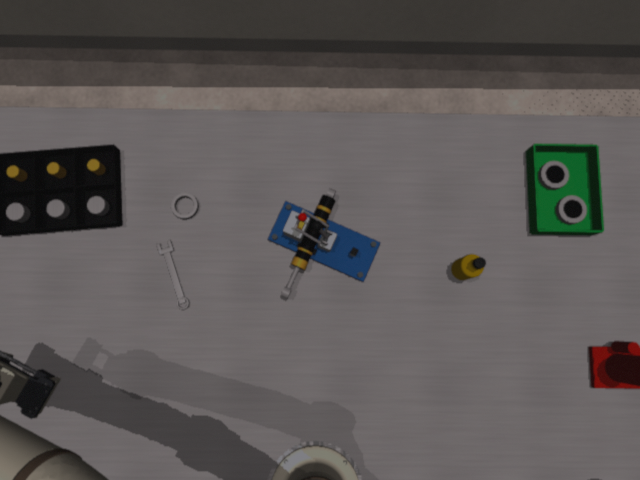

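```bash
sleep 1
```

```text
(no output)
```

View pics/scene0c.png

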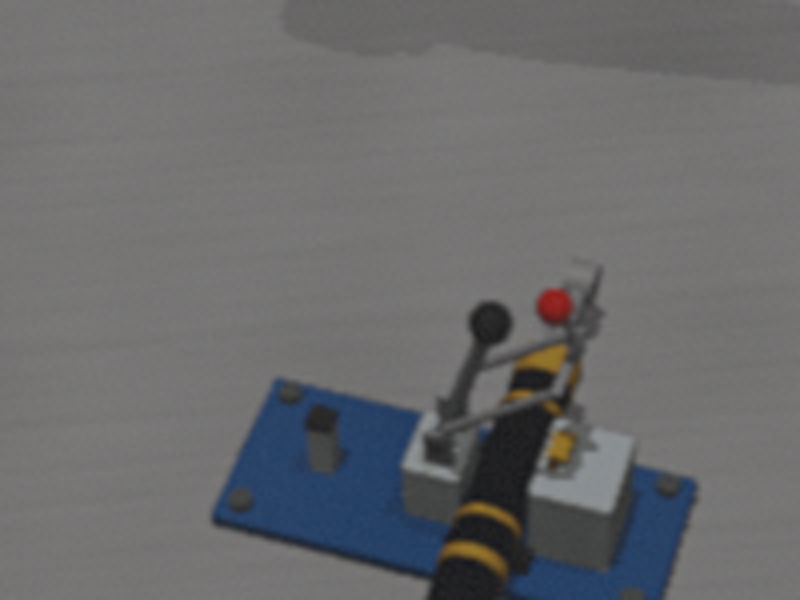

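View pics/top0c.png

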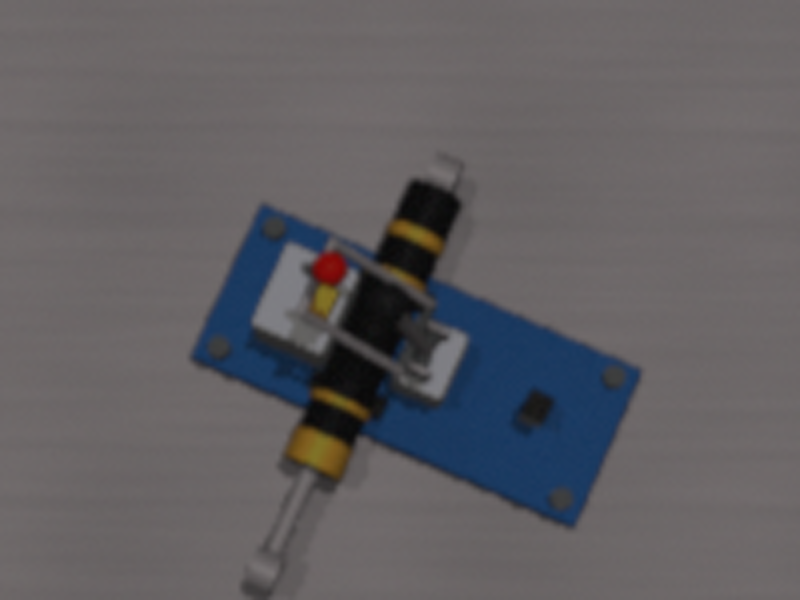

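```bash
cat > geo.py <<'E'
import numpy as np
from scipy.optimize import least_squares
K={};E={}
K["scene"]=np.array([[579.80043573,0,313.18704359],[0,579.80043573,250.53777573],[0,0,1]])
E["scene"]=np.array([[0.09802506,-0.76124044,0.64101801,1.40711921],[0.99514146,0.08093038,-0.05606913,-0.08187657],[-0.00919574,0.64339977,0.76547513,1.09273009],[0,0,0,1]])
K["top"]=np.array([[523.55046677,0,315.77519712],[0,523.55046677,244.95530718],[0,0,1]])
E["top"]=np.array([[0.01369389,0.98913761,-0.14635322,0.39684122],[-0.99987696,0.01466601,0.00556525,0.0109047],[0.00765122,0.146259,0.98921674,1.31309276],[0,0,0,1]])
def proj(c,p):
    q=E[c][:3,:3].T@(np.asarray(p)-E[c][:3,3]); q=q*[1,-1,-1]; r=K[c]@q; return r[:2]/r[2]
def fx(p,xyz): # fixture mm -> world m
    x,y,yaw=p[:3]; c,s=np.cos(yaw),np.sin(yaw); X,Y,Z=np.asarray(xyz)/1000
    return np.array([x+c*X-s*Y,y+s*X+c*Y,Z])
def ang(a,r): return r*np.array([np.cos(a),0,np.sin(a)])
P0=np.array([0,0,75.])
def pts(q,b):
    pin=P0+ang(q+1.047,27); s=q+b; bar=pin+ang(s,83); kn=pin+ang(s,103)+ang(s+np.pi/2,36)
    return dict(lever_knob=P0+ang(q+1.047,100),bail_pin=pin,bail_bar=bar,bail_knob=kn,lever_pivot=P0,deck=np.array([80,0,72.]),rest=np.array([-75,0,12.]),fixture=np.zeros(3))
E
python3 - <<'E'
from geo import *
S=lambda x,y:np.array([x/4+200,y/4+160]); T=lambda x,y:np.array([x/4+220,y/4+150])
obs=[("scene","lever_knob",S(490,323),2),("scene","bail_knob",S(555,306),2),("top","bail_knob",T(330,268),2),
("scene","lever_pivot",(312,264.1),.5),("scene","bail_pin",(312.8,259.3),.5),("scene","bail_bar",(344.1,251.1),.5),("scene","deck",(346.9,273.8),.5),
("scene","fixture",(311.1,287.9),.3),("scene","rest",(281.5,275.4),.3),
("top","lever_pivot",(327.2,234.8),.5),("top","bail_pin",(325.6,235.3),.5),("top","bail_bar",(299.5,218.4),.5),("top","deck",(294.5,220.6),.5),("top","fixture",(322.8,241.9),.3)]
# plate corners: signs
cor=[("top",T(264,205),1,-1),("top",T(192,358),1,1),("top",T(575,525),-1,1),("top",T(640,372),-1,-1),("scene",S(280,378),-1,1),("scene",S(215,516),-1,-1),("scene",S(697,486),1,1)]
def res(p,flip,full=False):
    r=[];d=pts(p[3],p[4])
    for c,n,uv,w in obs: r+=list(w*(proj(c,fx(p,d[n]))-uv))
    for c,uv,sx,sy in cor:
        if c=="top": sy=sy*flip[0]
        else: sy=sy*flip[1]
        r+=list(1.*(proj(c,fx(p,[p[5]+sx*132.5,sy*55,12]))-uv))
    return np.array(r)
best=None
for f in [(a,b) for a in(1,-1) for b in (1,-1)]:
  for yaw in(1.2,1.57,2,-1.2,-2):
    s=least_squares(res,[0.45,0,yaw,0.1,0.1,0],args=(f,),loss="soft_l1")
    if best is None or s.cost<best[0]: best=(s.cost,s.x,f,s)
print(best[0],best[2],np.round(best[1],4),np.degrees(best[1][2]))
p=best[1]; r=res(p,best[2]).reshape(-1,2)
for o,e in zip(obs+[("c",c[0]) for c in cor],r): print(o[:2],np.round(e,1))
d=pts(p[3],p[4])
for k in d: print(k,np.round(d[k],1),np.round(fx(p,d[k]),4),np.round(proj("top",fx(p,d[k])),1))
np.save("p.npy",p)
J=best[3].jac; print(np.sqrt(np.diag(np.linalg.inv(J.T@J))))
E
```

```text
21.625323190524295 (1, 1) [ 0.5999 -0.0178  1.167   0.2433  0.4786  3.8862] 66.86661558559449
('scene', 'lever_knob') [-0.1  0.1]
('scene', 'bail_knob') [-1.7 -0.1]
('top', 'bail_knob') [-3.6 -0.7]
('scene', 'lever_pivot') [-0.8  1. ]
('scene', 'bail_pin') [0.4 0.2]
('scene', 'bail_bar') [-1.3 -0.6]
('scene', 'deck') [-1.   0.8]
('scene', 'fixture') [-0.1 -0.5]
('scene', 'rest') [-0.3  0. ]
('top', 'lever_pivot') [-1.1  1.1]
('top', 'bail_pin') [-1.6 -0.7]
('top', 'bail_bar') [-1.   0.1]
('top', 'deck') [0.  1.6]
('top', 'fixture') [ 0.4 -0.1]
('c', 'top') [-2.  -1.4]
('c', 'top') [-2.1 -0.6]
('c', 'top') [-1.   0.4]
('c', 'top') [-0.1 -1.3]
('c', 'scene') [-2.8 -1.3]
('c', 'scene') [-3.1 -0.8]
('c', 'scene') [-0.7 -2.7]
lever_knob [ 27.7   0.  171.1] [0.6107 0.0076 0.1711] [314.6 224.9]
bail_pin [  7.5   0.  100.9] [ 0.6028 -0.011   0.1009] [322.3 233.8]
bail_bar [ 69.8   0.  155.8] [0.6273 0.0463 0.1558] [297.5 218.7]
bail_knob [ 61.   0. 196.] [0.6238 0.0382 0.196 ] [300.7 216.7]
lever_pivot [ 0.  0. 75.] [ 0.5999 -0.0178  0.075 ] [325.  236.9]
deck [80.  0. 72.] [0.6313 0.0557 0.072 ] [294.6 223.8]
rest [-75.   0.  12.] [ 0.5704 -0.0868  0.012 ] [351.7 253. ]
fixture [0. 0. 0.] [ 0.5999 -0.0178  0.    ] [324.2 241.7]
[1.28925397e-03 1.87550668e-03 1.10443414e-02 2.33555159e-02
 2.34172197e-02 2.68133803e+00]
```

```bash
cat > fit.py <<'E'
from geo import *
import cv2
def red(n,f):
    im=cv2.imread(f).astype(int); m=(im[:,:,2]>110)&(im[:,:,1]<60)&(im[:,:,0]<60)
    x0,y0=(260,190); m[:y0]=0;m[290:]=0;m[:,:x0]=0;m[:,380:]=0
    ys,xs=np.nonzero(m); return np.array([xs.mean(),ys.mean()]),len(xs)
E
python3 - <<'E'
from fit import *
S=lambda x,y:np.array([(x+.5)/4+199.5,(y+.5)/4+159.5]); T=lambda x,y:np.array([(x+.5)/4+219.5,(y+.5)/4+149.5])
rs,_=red("scene","pics/scene0.png");rt,_=red("top","pics/top0.png");print(rs,rt)
obs=[("scene","lever_knob",S(490,323),2),("scene","bail_knob",rs,2),("top","bail_knob",rt,2),
("scene","lever_pivot",(312,264.1),.5),("scene","bail_pin",(312.8,259.3),.5),("scene","bail_bar",(344.1,251.1),.5),("scene","deck",(346.9,273.8),.5),
("scene","fixture",(311.1,287.9),.3),("scene","rest",(281.5,275.4),.3),
("top","lever_pivot",(327.2,234.8),.5),("top","bail_pin",(325.6,235.3),.5),("top","bail_bar",(299.5,218.4),.5),("top","deck",(294.5,220.6),.5),("top","fixture",(322.8,241.9),.3)]
cor=[("top",T(264,205),1,-1),("top",T(192,358),1,1),("top",T(575,525),-1,1),("top",T(640,372),-1,-1),("scene",S(280,378),-1,1),("scene",S(215,516),-1,-1),("scene",S(697,486),1,1)]
def res(p):
    r=[];d=pts(p[3],p[4]); off={"scene":p[6:8],"top":p[8:10]}
    for c,n,uv,w in obs: r+=list(w*(proj(c,fx(p,d[n]))+off[c]-uv))
    for c,uv,sx,sy in cor: r+=list(1.*(proj(c,fx(p,[p[5]+sx*132.5,sy*55,12]))+off[c]-uv))
    return np.array(r+list(p[6:]/.7))
s=least_squares(res,[0.6,-.018,1.167,.24,.48,3.9,0,0,0,0]);p=s.x
print(s.cost,np.round(p,4),np.degrees(p[2]))
for o,e in zip(obs+[("c",c[0]) for c in cor],res(p)[:-4].reshape(-1,2)): print(o[:2],np.round(e,1))
d=pts(p[3],p[4])
for k in d: print(k,np.round(d[k],1),np.round(fx(p,d[k]),4))
np.save("p.npy",p); J=s.jac; print(np.sqrt(np.diag(np.linalg.inv(J.T@J)))[:6])
E
```

```text
[338.41025641 235.33333333] [302.         216.17142857]
16.718058837038622 [ 0.6009 -0.0161  1.1625  0.2894  0.4512  3.0197  0.842  -0.0145  0.9626
  0.0493] 66.60700374538251
('scene', 'lever_knob') [ 0.  -0.2]
('scene', 'bail_knob') [-0.3  1.5]
('top', 'bail_knob') [0.3 0.7]
('scene', 'lever_pivot') [0.1 1.2]
('scene', 'bail_pin') [1.  0.2]
('scene', 'bail_bar') [-1.  -0.7]
('scene', 'deck') [-0.2  1. ]
('scene', 'fixture') [ 0.4 -0.4]
('scene', 'rest') [0.2 0.1]
('top', 'lever_pivot') [-1.   0.9]
('top', 'bail_pin') [-1.3 -0.8]
('top', 'bail_bar') [-0.4  0. ]
('top', 'deck') [0.2 1.3]
('top', 'fixture') [ 0.5 -0.2]
('c', 'top') [-0.9 -1.4]
('c', 'top') [-1.1 -0.7]
('c', 'top') [-0.3  0.7]
('c', 'top') [ 0.9 -0.9]
('c', 'scene') [-0.9 -0.9]
('c', 'scene') [-1.5 -0.5]
('c', 'scene') [ 1.1 -1.9]
lever_knob [ 23.2   0.  172.3] [0.6101 0.0053 0.1723]
bail_pin [  6.3   0.  101.3] [ 0.6034 -0.0103  0.1013]
bail_bar [ 67.5   0.  157.3] [0.6277 0.0459 0.1573]
bail_knob [ 58.    0.  197.3] [0.6239 0.0372 0.1973]
lever_pivot [ 0.  0. 75.] [ 0.6009 -0.0161  0.075 ]
deck [80.  0. 72.] [0.6326 0.0574 0.072 ]
rest [-75.   0.  12.] [ 0.5711 -0.0849  0.012 ]
fixture [0. 0. 0.] [ 0.6009 -0.0161  0.    ]
[1.58039196e-03 1.91557618e-03 6.54342148e-03 2.11324624e-02
 1.69358563e-02 1.95280054e+00]
```

```bash
cat > st.py <<'E'
import sys
from geo import *
from workcell import arm
from scipy.spatial.transform import Rotation as R
p=np.load("p.npy")
o=arm.get_obs(); Rt=R.from_euler("xyz",o["tool_rot"],degrees=True)
c,s=np.cos(p[2]),np.sin(p[2]); F=np.array([[c,s,0],[-s,c,0],[0,0,1]])
g=o["position"]-Rt.as_matrix()[:,2]*0.019
gf=F@(g-[p[0],p[1],0])*1000
print("t",round(o["time"],2),"grasp fix mm",np.round(gf,1),"rot",np.round(o["tool_rot"],1),"F fix",np.round(F@o["ft_force"],1),"M",np.round(F@o["moment"],2),"w",round(o["gripper_width"]*1000,1))
if len(sys.argv)>3:
    T=np.array([float(v) for v in sys.argv[1:4]])
    Rg=R.from_euler("xyz",[180,0,np.degrees(p[2])],degrees=True)
    tcpT=fx(p,T)+Rg.as_matrix()[:,2]*.019
    print("slide cm",np.round(Rt.as_matrix().T@(tcpT-o["position"])*100,2),"rotvec",np.round((Rt.inv()*Rg).as_rotvec(),3),"j7",np.round(o["joint_positions"],0))
E
python3 st.py 58 0 240
python3 -m inch '{"slide":[[-5,-3.1,-1],[-5,-3.1,-1],[-5,-3.1,-1],[-5,-3.1,0],[-5,-3.1,0]],"rotation":[[0,0,0.15],[0,0,0],[0,0,0],[0,0,0],[0,0,0]],"fingers":[100,100,100,100,100]}' 20; python3 st.py 58 0 240
```

```text
t 1.4 grasp fix mm [425.  519.2 245.7] rot [180.   -0.  153.2] F fix [ 0.  -0.5 -0.5] M [-0.01 -0.01 -0.  ] w 92.0
slide cm [-54.01 -33.55   0.57] rotvec [ 0.    -0.     1.511] j7 [-48.  29. -24.  89.  13.  65. -12.]
time: 2.02
position: [0.4157, 0.3113, 0.2572]
tool_rot: [179.9, 0.0, 144.6]
ft_force: [1.6, 0.0, -0.3]
gripper_width: 0.0919
t 2.02 grasp fix mm [226.9 300.  276.2] rot [179.9   0.  144.6] F fix [ 0.6 -1.5 -0.3] M [-0.07  0.   -0.01] w 91.9
slide cm [-32.85 -10.29   3.63] rotvec [ 1.000e-03 -0.000e+00  1.361e+00] j7 [-23.  13. -19. 106.   5.  62.  11.]
```

```bash
python3 -m inch '{"slide":[[-5.7,-1.8,0],[-5.9,-0.7,0],[-5.9,0.3,0],[-5.8,1.4,0],[-5.2,2.3,0]],"rotation":[[0,0,0.18],[0,0,0.18],[0,0,0.18],[0,0,0.18],[0,0,0.18]],"fingers":[100,100,100,100,100]}'; python3 st.py 58 0 240
```

```text
time: 2.65
position: [0.5943, 0.0764, 0.2571]
tool_rot: [180.0, -0.0, 92.7]
ft_force: [0.9, 0.8, 0.6]
gripper_width: 0.0919
t 2.65 grasp fix mm [ 82.3  42.8 276.1] rot [180.   -0.   92.7] F fix [ 1.1 -0.5  0.6] M [ 0.02  0.05 -0.06] w 91.9
slide cm [-4.06  2.77  3.61] rotvec [ 0.001 -0.     0.455] j7 [-8. 20. -2. 95.  1. 65. -8.]
```

```bash
python3 -m inch '{"slide":[[-4.06,2.77,1],[0,0,1],[0,0,1],[0,0,0]],"rotation":[[0,0,0.155],[0,0,0.15],[0,0,0.15],[0,0,0]],"fingers":[100,100,100,100]}'; python3 st.py 58 0 197
python3 - <<'E'
from workcell import arm
import cv2,numpy as np
ims=[]
for n,(x,y) in {"scene":(270,180),"top":(260,180)}.items():
    p=arm.capture(n); im=p["pixels"][:,:,::-1]; cv2.imwrite(f"pics/{n}1.png",im)
    ims.append(cv2.resize(im[y:y+110,x:x+75],(400,587),interpolation=cv2.INTER_CUBIC))
cv2.imwrite("pics/b1.png",np.hstack(ims))
E
```

```text
time: 3.15
position: [0.6223, 0.0392, 0.2257]
tool_rot: [-179.9, 0.1, 67.1]
ft_force: [-0.5, -0.3, -0.1]
gripper_width: 0.0915
t 3.15 grasp fix mm [ 59.2   2.3 244.7] rot [-1.799e+02  1.000e-01  6.710e+01] F fix [-0.5  0.3 -0.1] M [ 0.05  0.16 -0.02] w 91.5
slide cm [-0.12  0.24  4.77] rotvec [-0.002  0.001  0.008] j7 [ -9.  24.   4.  94.  -2.  62. -28.]
```

View pics/b1.png

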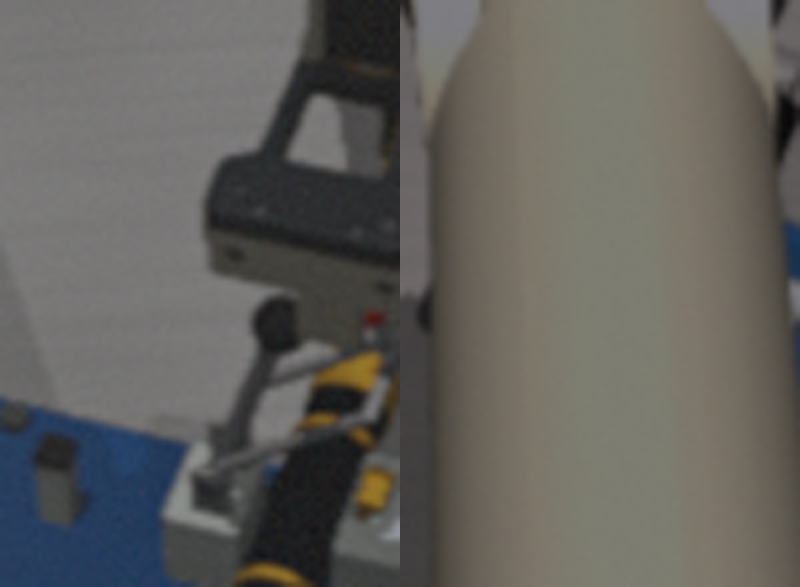

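```bash
python3 -m inch '{"slide":[[-0.12,0.24,1.5],[0,0,1.5],[0,0,1.7],[0,0,0]],"rotation":[[0,0,0.008],[0,0,0],[0,0,0],[0,0,0]],"fingers":[100,100,100,100]}' 20; python3 st.py 58 0 197
python3 - <<'E'
from workcell import arm
import cv2,numpy as np
p=arm.capture("scene"); im=p["pixels"][:,:,::-1]; cv2.imwrite("pics/s2.png",im)
cv2.imwrite("pics/s2c.png",cv2.resize(im[190:310,280:400],(600,600),interpolation=cv2.INTER_CUBIC))
E
```

```text
time: 3.75
position: [0.6229, 0.037, 0.1772]
tool_rot: [-179.8, 0.1, 66.5]
ft_force: [0.2, 0.3, -1.1]
gripper_width: 0.0919
t 3.75 grasp fix mm [ 57.5   0.7 196.2] rot [-1.798e+02  1.000e-01  6.650e+01] F fix [ 0.4 -0.1 -1.1] M [0.09 0.09 0.05] w 91.9
slide cm [ 0.05  0.08 -0.09] rotvec [-0.004  0.002 -0.001] j7 [ -9.  27.   4.  96.  -2.  57. -28.]
```

View pics/s2c.png

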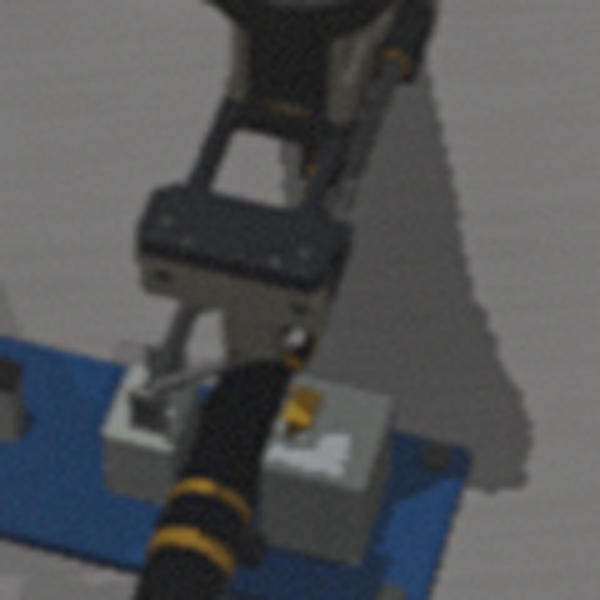

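```bash
python3 -m inch '{"slide":[[0,0,0],[0,0,0],[0,0,0],[0,0,0]],"rotation":[[0,0,0],[0,0,0],[0,0,0],[0,0,0]],"fingers":[40,10,10,10]}' 12; python3 st.py 58 0 197
```

```text
time: 4.3
position: [0.6248, 0.0371, 0.18]
tool_rot: [180.0, -0.0, 66.5]
ft_force: [0.3, 0.4, 0.0]
gripper_width: 0.0566
t 4.3 grasp fix mm [ 58.3  -0.8 199. ] rot [180.   -0.   66.5] F fix [ 0.5 -0.1  0. ] M [ 0.08  0.17 -0.01] w 56.6
slide cm [-0.03 -0.09  0.2 ] rotvec [ 0.    -0.    -0.002] j7 [ -9.  27.   4.  96.  -2.  57. -28.]
```

```bash
python3 -m inch '{"slide":[[0,0,0],[0,0,0],[0,0,0],[0,0,0]],"rotation":[[0,0,0],[0,0,0],[0,0,0],[0,0,0]],"fingers":[10,10,10,10]}' 12; python3 st.py 58 0 197;python3 -m inch '{"slide":[[0,0,0]],"rotation":[[0,0,0]],"fingers":[10]}' 12; python3 st.py 58 0 197
```

```text
time: 4.8
position: [0.6242, 0.0374, 0.1796]
tool_rot: [-179.9, 0.0, 66.5]
ft_force: [-0.8, 0.3, 0.3]
gripper_width: 0.0187
t 4.8 grasp fix mm [ 58.3  -0.2 198.6] rot [-179.9    0.    66.5] F fix [-0.   0.9  0.3] M [ 0.21  0.11 -0.03] w 18.7
slide cm [-0.03 -0.02  0.16] rotvec [-0.001  0.    -0.002] j7 [ -9.  27.   4.  96.  -2.  57. -28.]
time: 4.92
position: [0.6243, 0.0375, 0.1796]
tool_rot: [-179.9, -0.0, 66.5]
ft_force: [-2.3, 0.7, 0.4]
gripper_width: 0.0186
t 4.92 grasp fix mm [ 58.4  -0.3 198.6] rot [-179.9   -0.    66.5] F fix [-0.2  2.4  0.4] M [ 0.4   0.03 -0.01] w 18.6
slide cm [-0.04 -0.02  0.16] rotvec [-0.001 -0.    -0.001] j7 [ -9.  27.   4.  96.  -2.  57. -28.]
```

```bash
python3 - <<'E'
from geo import *
def kn(q,s): d=pts(q,s-q); return d["bail_knob"][[0,2]],d["bail_bar"][[0,2]]
from scipy.optimize import fsolve
qs=fsolve(lambda v:kn(*v)[0]-[58.4,198.6],[.29,.74]);print(qs)
q1=.06
send=fsolve(lambda s:kn(q1,s[0])[1][1]-75.5,[-.3])[0]
w=[kn(q,qs[1])[0] for q in np.linspace(qs[0],q1,3)]+[kn(q1,s)[0] for s in np.linspace(qs[1],send,11)[1:]]
w=np.array(w);print(send);print(np.round(w,1));print(np.round(np.diff(w,axis=0)/10,2)); print([np.round(kn(q1,s)[1],0) for s in np.linspace(qs[1],send,11)])
E
```

```text
[0.08261962 0.79310021]
-0.28891515182197086
[[ 58.1 198.1]
 [ 58.4 197.9]
 [ 58.7 197.8]
 [ 69.1 192.2]
 [ 78.8 185.5]
 [ 87.7 177.8]
 [ 95.8 169.1]
 [102.8 159.7]
 [108.9 149.5]
 [113.7 138.8]
 [117.4 127.6]
 [119.9 116. ]
 [121.1 104.3]]
[[ 0.03 -0.01]
 [ 0.03 -0.01]
 [ 1.04 -0.56]
 [ 0.97 -0.67]
 [ 0.89 -0.77]
 [ 0.8  -0.86]
 [ 0.71 -0.94]
 [ 0.6  -1.02]
 [ 0.49 -1.07]
 [ 0.37 -1.12]
 [ 0.25 -1.15]
 [ 0.12 -1.17]]
[array([ 70., 158.]), array([ 76., 152.]), array([ 82., 144.]), array([ 86., 137.]), array([ 90., 128.]), array([ 92., 120.]), array([ 94., 111.]), array([ 95., 102.]), array([95., 93.]), array([94., 84.]), array([92., 76.])]<stdin>:4: RuntimeWarning: The iteration is not making good progress, as measured by the 
 improvement from the last ten iterations.
```

```bash
python3 -m inch '{"slide":[[0.5,-0.05,0.25],[0.5,-0.05,0.3],[0.5,0,0.33],[0,0,0]],"rotation":[[0,0,0],[0,0,0],[0,0,0],[0,0,0]],"fingers":[10,10,10,10]}' 20; python3 st.py 78.8 0 185.5
```

```text
time: 5.42
position: [0.6302, 0.0517, 0.1705]
tool_rot: [180.0, -0.0, 66.6]
ft_force: [0.7, -0.5, -0.5]
gripper_width: 0.0184
t 5.42 grasp fix mm [7.380e+01 1.000e-01 1.895e+02] rot [180.   -0.   66.6] F fix [-0.2 -0.8 -0.5] M [-0.01  0.19  0.01] w 18.4
slide cm [0.49 0.   0.4 ] rotvec [ 0.    -0.    -0.001] j7 [-10.  28.   4.  95.  -2.  57. -29.]
```

```bash
cat > look.py <<'E'
import sys
from workcell import arm
import cv2,numpy as np
n=sys.argv[1]; x,y,w=map(int,sys.argv[3:6]); cam=sys.argv[2]
p=arm.capture(cam); im=p["pixels"][:,:,::-1]; cv2.imwrite(f"pics/{n}f.png",im)
g=np.clip(im.astype(float)*1.6,0,255).astype(np.uint8)
cv2.imwrite(f"pics/{n}.png",cv2.resize(g[y:y+w,x:x+w],(600,600),interpolation=cv2.INTER_CUBIC))
E
python3 look.py s3 scene 280 190 120
```

```text
(no output)
```

View pics/s3.png

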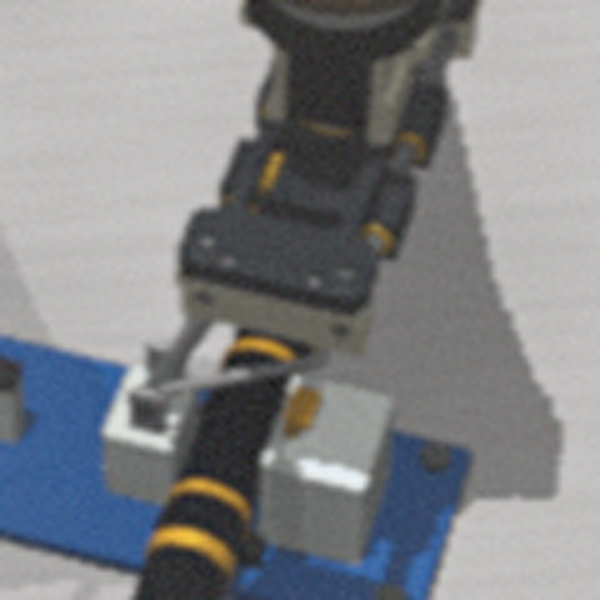

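```bash
python3 -m inch '{"slide":[[0.5,0,0.4],[0.89,0,0.77],[0.8,0,0.87],[0.7,0,0.94],[0,0,0]],"rotation":[[0,0,0],[0,0,0],[0,0,0],[0,0,0],[0,0,0]],"fingers":[10,10,10,10,10]}' 20; python3 st.py 108.9 0 149.5; python3 look.py s4 scene 280 190 120
```

```text
time: 6.1
position: [0.6417, 0.0787, 0.1401]
tool_rot: [180.0, -0.0, 66.6]
ft_force: [0.7, 1.1, 0.7]
gripper_width: 0.0182
t 6.1 grasp fix mm [1.032e+02 1.000e-01 1.591e+02] rot [180.   -0.   66.6] F fix [ 1.2 -0.2  0.7] M [-0.18 -0.21 -0.01] w 18.2
slide cm [0.57 0.01 0.96] rotvec [ 0.    -0.    -0.001] j7 [-12.  31.   3.  94.  -2.  54. -31.]
```

View pics/s4.png

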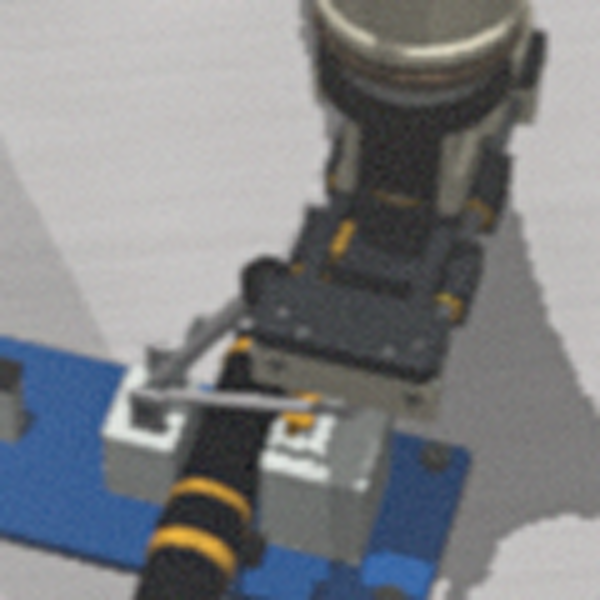

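```bash
python3 -m inch '{"slide":[[0.57,0,0.96],[0.49,0,1.07],[0.37,0,1.12],[0.22,0,1.1],[0,0,0]],"rotation":[[0,0,0],[0,0,0],[0,0,0],[0,0,0],[0,0,0]],"fingers":[10,10,10,10,10]}' 20; python3 st.py 121.1 0 104.3; python3 look.py s5 scene 280 190 120
```

```text
time: 6.78
position: [0.6478, 0.093, 0.0974]
tool_rot: [-180.0, 0.0, 66.5]
ft_force: [2.3, 1.1, 0.1]
gripper_width: 0.0183
t 6.78 grasp fix mm [118.7   0.2 116.4] rot [-180.     0.    66.5] F fix [ 1.9 -1.7  0.1] M [-0.29 -0.19  0.02] w 18.3
slide cm [0.24 0.02 1.21] rotvec [-0.     0.    -0.001] j7 [-13.  35.   3.  94.  -2.  51. -32.]
```

View pics/s5.png

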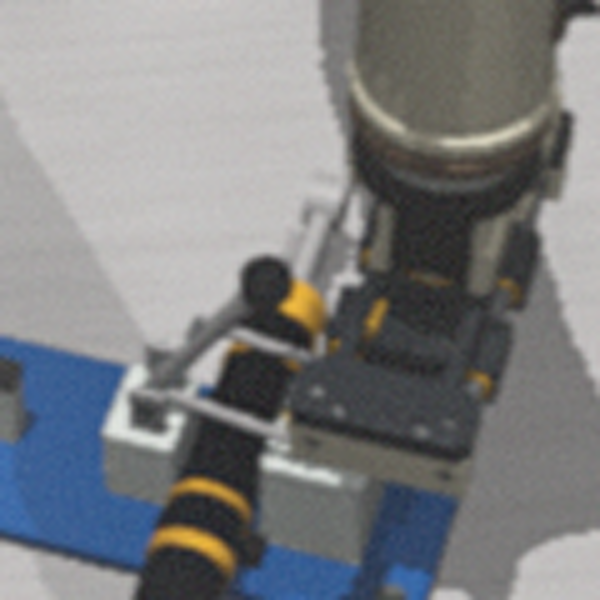

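```bash
python3 - <<'E'
from geo import *
p=np.load("p.npy")
uv=np.array([(267+.5)/5+279.5,(281+.5)/5+189.5]);print(uv)
for q in np.arange(-.1,.4,.05): print(round(q,2),np.round(proj("scene",fx(p,pts(q,0)["lever_knob"]))+p[6:8],1))
E
```

```text
[333.  245.8]
-0.1 [338. 249.]
-0.05 [336.2 247.7]
0.0 [334.3 246.5]
0.05 [332.3 245.3]
0.1 [330.2 244.1]
0.15 [328.2 243. ]
0.2 [326. 242.]
0.25 [323.9 241. ]
0.3 [321.7 240.1]
0.35 [319.4 239.3]
```

```bash
python3 -m inch '{"slide":[[0.1,0,0.5],[0.05,0,0.3],[0,0,0]],"rotation":[[0,0,0],[0,0,0],[0,0,0]],"fingers":[10,10,10]}' 20; python3 st.py 121.1 0 104.3; python3 -m inch '{"slide":[[0,0,0.15],[0,0,0.1],[0,0,0]],"rotation":[[0,0,0],[0,0,0],[0,0,0]],"fingers":[10,10,10]}' 20; python3 st.py 121.1 0 104.3
```

```text
time: 7.2
position: [0.6482, 0.0938, 0.0903]
tool_rot: [-180.0, 0.0, 66.5]
ft_force: [1.0, -0.6, -0.4]
gripper_width: 0.0183
t 7.2 grasp fix mm [119.6   0.2 109.3] rot [-180.     0.    66.5] F fix [-0.2 -1.1 -0.4] M [-0.15  0.23  0.03] w 18.3
slide cm [0.15 0.02 0.5 ] rotvec [-0.     0.001 -0.002] j7 [-13.  36.   3.  95.  -2.  50. -32.]
time: 7.58
position: [0.6483, 0.094, 0.088]
tool_rot: [-180.0, 0.0, 66.5]
ft_force: [-0.2, -1.3, -0.2]
gripper_width: 0.0183
t 7.58 grasp fix mm [119.8   0.2 107. ] rot [-180.     0.    66.5] F fix [-1.2 -0.3 -0.2] M [-0.18  0.3   0.04] w 18.3
slide cm [0.13 0.02 0.27] rotvec [-0.     0.    -0.002] j7 [-13.  36.   3.  95.  -2.  50. -32.]
```

```bash
for i in 1 ; do python3 -m inch '{"slide":[[0,0,0.15],[0,0,0]],"rotation":[[0,0,0],[0,0,0]],"fingers":[10,10]}' >/dev/null; python3 st.py; done
python3 -m inch '{"slide":[[0,0,0.1],[0,0,0]],"rotation":[[0,0,0],[0,0,0]],"fingers":[10,10]}' >/dev/null; python3 st.py
python3 -m inch '{"slide":[[0,0,0.1],[0,0,0]],"rotation":[[0,0,0],[0,0,0]],"fingers":[10,10]}' >/dev/null; python3 st.py; python3 look.py s6 scene 280 190 120
```

```text
t 7.83 grasp fix mm [1.20e+02 1.00e-01 1.06e+02] rot [180.    0.   66.5] F fix [-3.4  1.   2.7] M [0.16 0.56 0.  ] w 18.6
t 8.07 grasp fix mm [120.    0.  105.8] rot [180.   -0.   66.5] F fix [-3.8  3.1  9.5] M [0.59 0.76 0.02] w 18.0
t 8.32 grasp fix mm [120.1   0.  105.5] rot [180.   -0.   66.5] F fix [-3.7  3.1 12.5] M [0.88 0.93 0.02] w 19.0
```

View pics/s6.png

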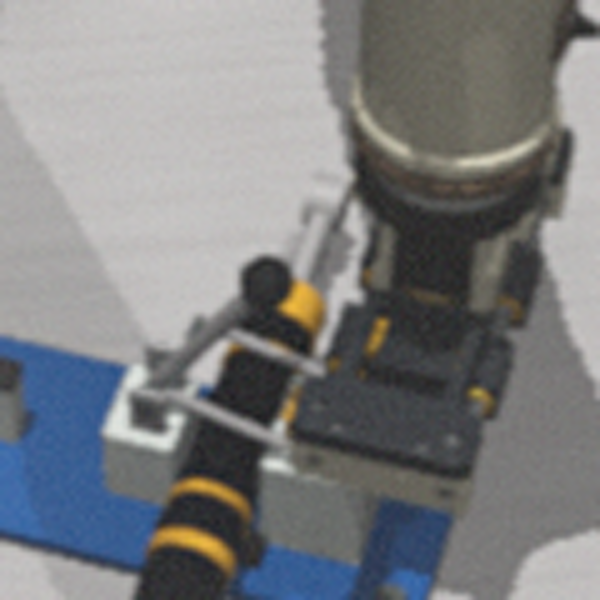

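```bash

python3 -m inch '{"slide":[[-0.1,0,-0.15],[-0.2,0,0],[-0.2,0,0],[0,0,0]],"rotation":[[0,0,0],[0,0,0],[0,0,0],[0,0,0]],"fingers":[10,10,10,10]}' >/dev/null; python3 st.py
python3 -m inch '{"slide":[[-0.1,0,0],[0,0,0]],"rotation":[[0,0,0],[0,0,0]],"fingers":[10,10]}' >/dev/null; python3 st.py
python3 -m inch '{"slide":[[-0.1,0,0],[0,0,0]],"rotation":[[0,0,0],[0,0,0]],"fingers":[10,10]}' >/dev/null; python3 st.py
```

```text
t 8.88 grasp fix mm [118.8   0.2 105.7] rot [179.9  -0.3  66.6] F fix [6.1 0.3 0.6] M [-0.16 -1.18 -0.02] w 18.3
t 9.12 grasp fix mm [117.8   0.2 105.6] rot [179.9  -0.3  66.6] F fix [ 7.6 -0.8  1.3] M [-0.15 -1.13 -0.04] w 18.3
t 9.38 grasp fix mm [116.6   0.2 105.5] rot [179.9  -0.3  66.6] F fix [ 6.4 -0.9  0.7] M [-0.17 -1.05 -0.02] w 18.6
```

```bash

for i in 1; do python3 -m inch '{"slide":[[-0.1,0,0],[-0.1,0,0],[0,0,0]],"rotation":[[0,0,0],[0,0,0],[0,0,0]],"fingers":[10,10,10]}' >/dev/null; python3 st.py; done
python3 -m inch '{"slide":[[-0.1,0,0],[0,0,0]],"rotation":[[0,0,0],[0,0,0]],"fingers":[10,10]}' >/dev/null; python3 st.py
python3 -m inch '{"slide":[[-0.1,0,0],[0,0,0]],"rotation":[[0,0,0],[0,0,0]],"fingers":[10,10]}' >/dev/null; python3 st.py
```

```text
t 9.75 grasp fix mm [114.2   0.2 105.4] rot [179.9  -0.2  66.6] F fix [ 4.6 -1.   0.7] M [-0.23 -0.95  0.04] w 18.6
t 10.0 grasp fix mm [113.    0.2 105.4] rot [179.9  -0.2  66.6] F fix [ 4.9 -1.1  1.1] M [-0.12 -0.87  0.01] w 18.6
t 10.25 grasp fix mm [111.8   0.2 105.3] rot [179.9  -0.2  66.6] F fix [ 4.8 -1.4  0.4] M [-0.16 -0.87 -0.01] w 18.3
```

```bash
python3 look.py s7 scene 280 190 120
```

```text
(no output)
```

View pics/s7.png

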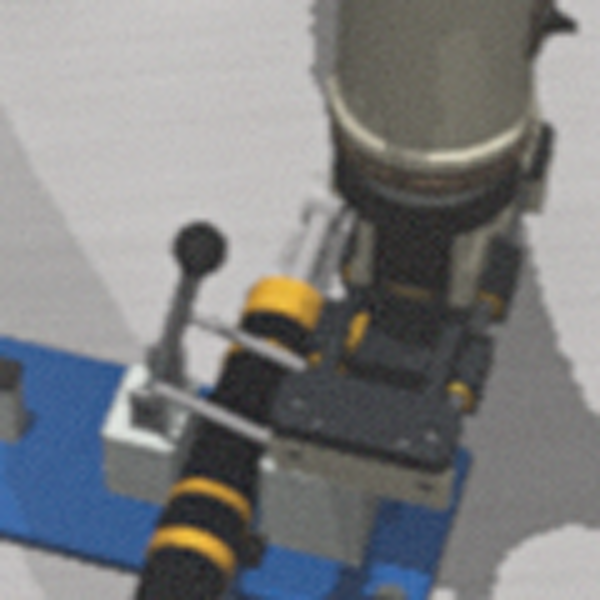

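```bash

python3 -m inch '{"slide":[[-0.1,0,0],[0,0,0]],"rotation":[[0,0,0],[0,0,0]],"fingers":[10,10]}' >/dev/null; python3 st.py
python3 -m inch '{"slide":[[-0.1,0,0],[0,0,0]],"rotation":[[0,0,0],[0,0,0]],"fingers":[10,10]}' >/dev/null; python3 st.py
python3 -m inch '{"slide":[[-0.1,0,0],[0,0,0]],"rotation":[[0,0,0],[0,0,0]],"fingers":[10,10]}' >/dev/null; python3 st.py
```

```text
t 10.55 grasp fix mm [1.106e+02 1.000e-01 1.053e+02] rot [179.9  -0.2  66.6] F fix [ 4.9 -0.7  0.7] M [-0.14 -0.86 -0.04] w 18.5
t 10.8 grasp fix mm [109.    0.2 105.2] rot [ 1.799e+02 -1.000e-01  6.660e+01] F fix [ 4.3 -0.7  0.5] M [-0.2  -0.86  0.  ] w 18.5
t 11.05 grasp fix mm [1.070e+02 1.000e-01 1.051e+02] rot [ 1.80e+02 -1.00e-01  6.65e+01] F fix [ 4.1 -0.8  1.4] M [-0.2  -0.75 -0.01] w 18.4
```

```bash

python3 -m inch '{"slide":[[-0.1,0,0],[0,0,0]],"rotation":[[0,0,0],[0,0,0]],"fingers":[10,10]}' >/dev/null; python3 st.py
python3 -m inch '{"slide":[[-0.1,0,0],[0,0,0]],"rotation":[[0,0,0],[0,0,0]],"fingers":[10,10]}' >/dev/null; python3 st.py
```

```text
t 11.3 grasp fix mm [105.1   0.2 105.1] rot [180.   -0.   66.5] F fix [ 3.3 -0.8  0.3] M [-0.28 -0.67  0.04] w 18.7
t 11.55 grasp fix mm [1.037e+02 1.000e-01 1.050e+02] rot [-180.     0.    66.5] F fix [ 3.9 -0.7  1.7] M [-0.23 -0.62 -0.  ] w 18.4
```

```bash

python3 -m inch '{"slide":[[-0.1,0,0],[0,0,0]],"rotation":[[0,0,0],[0,0,0]],"fingers":[10,10]}' >/dev/null; python3 st.py
python3 -m inch '{"slide":[[-0.1,0,0],[0,0,0]],"rotation":[[0,0,0],[0,0,0]],"fingers":[10,10]}' >/dev/null; python3 st.py; python3 look.py s8 scene 280 190 120
```

```text
t 11.8 grasp fix mm [1.027e+02 1.000e-01 1.051e+02] rot [-180.     0.    66.5] F fix [ 3.9 -0.5 -0.3] M [-0.21 -0.56  0.02] w 18.3
t 12.05 grasp fix mm [1.018e+02 1.000e-01 1.051e+02] rot [-180.     0.    66.5] F fix [ 4.  -0.7  1.3] M [-0.26 -0.61  0.07] w 18.4
```

View pics/s8.png

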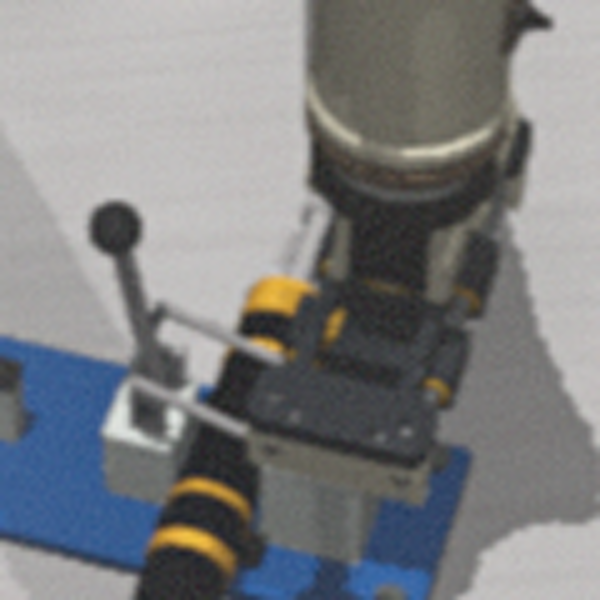

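```bash

python3 -m inch '{"slide":[[-0.1,0,0],[0,0,0]],"rotation":[[0,0,0],[0,0,0]],"fingers":[10,10]}' >/dev/null; python3 st.py
python3 -m inch '{"slide":[[-0.1,0,0],[0,0,0]],"rotation":[[0,0,0],[0,0,0]],"fingers":[10,10]}' >/dev/null; python3 st.py
```

```text
t 12.35 grasp fix mm [1.009e+02 1.000e-01 1.051e+02] rot [180.    0.   66.5] F fix [ 3.3 -1.6  0.1] M [-0.24 -0.51 -0.01] w 18.2
t 12.6 grasp fix mm [ 99.9   0.2 105.1] rot [-180.     0.    66.5] F fix [ 3.6 -1.7 -0.9] M [-0.3  -0.53 -0.01] w 18.5
```

```bash

python3 -m inch '{"slide":[[-0.1,0,0],[0,0,0]],"rotation":[[0,0,0],[0,0,0]],"fingers":[10,10]}' >/dev/null; python3 st.py
```

```text
t 12.85 grasp fix mm [9.890e+01 1.000e-01 1.051e+02] rot [180.    0.   66.5] F fix [ 3.9 -1.5  0.4] M [-0.24 -0.53  0.05] w 18.2
```

```bash

python3 -m inch '{"slide":[[0,0,0.1],[0,0,0]],"rotation":[[0,0,0],[0,0,0]],"fingers":[10,10]}' >/dev/null; python3 st.py
```

```text
t 13.1 grasp fix mm [9.890e+01 1.000e-01 1.047e+02] rot [180.    0.   66.5] F fix [ 2.4 -0.1  4.8] M [ 0.08 -0.26  0.03] w 18.6
```

```bash

python3 -m inch '{"slide":[[-0.1,0,0],[0,0,0]],"rotation":[[0,0,0],[0,0,0]],"fingers":[10,10]}' >/dev/null; python3 st.py
```

```text
t 13.35 grasp fix mm [9.890e+01 1.000e-01 1.048e+02] rot [ 1.80e+02 -1.00e-01  6.65e+01] F fix [4.  0.2 6.5] M [ 0.07 -0.75 -0.  ] w 18.7
```

```bash

python3 -m inch '{"slide":[[-0.05,0,-0.07],[0,0,0]],"rotation":[[0,0,0],[0,0,0]],"fingers":[10,10]}' >/dev/null; python3 st.py
```

```text
t 13.6 grasp fix mm [9.830e+01 1.000e-01 1.049e+02] rot [ 1.80e+02 -1.00e-01  6.65e+01] F fix [ 5.4 -1.   2.5] M [-0.18 -0.87 -0.  ] w 18.7
```

```bash

python3 -m inch '{"slide":[[-0.05,0,0],[0,0,0]],"rotation":[[0,0,0],[0,0,0]],"fingers":[10,10]}' >/dev/null; python3 st.py
```

```text
t 13.85 grasp fix mm [9.820e+01 1.000e-01 1.049e+02] rot [ 1.80e+02 -1.00e-01  6.65e+01] F fix [ 4.9 -1.4  2.2] M [-0.18 -1.03 -0.04] w 17.9
```

```bash

python3 -m inch '{"slide":[[-0.05,0,0],[0,0,0]],"rotation":[[0,0,0],[0,0,0]],"fingers":[10,10]}' >/dev/null; python3 st.py
```

```text
t 14.1 grasp fix mm [9.80e+01 1.00e-01 1.05e+02] rot [ 1.80e+02 -1.00e-01  6.66e+01] F fix [ 6.6 -0.8  3.4] M [-0.25 -1.07 -0.01] w 18.4
```

```bash

python3 -m inch '{"slide":[[-0.05,0,0],[0,0,0]],"rotation":[[0,0,0],[0,0,0]],"fingers":[10,10]}' >/dev/null; python3 st.py
```

```text
t 14.35 grasp fix mm [9.770e+01 1.000e-01 1.051e+02] rot [ 1.799e+02 -1.000e-01  6.660e+01] F fix [ 6.1 -0.1  1.6] M [-0.27 -1.23 -0.03] w 18.3
```

```bash

python3 -m inch '{"slide":[[-0.05,0,0],[0,0,0]],"rotation":[[0,0,0],[0,0,0]],"fingers":[10,10]}' >/dev/null; python3 st.py
```

```text
t 14.6 grasp fix mm [9.740e+01 1.000e-01 1.051e+02] rot [ 1.799e+02 -1.000e-01  6.660e+01] F fix [ 6.9 -1.1  2.4] M [-0.27 -1.31  0.04] w 18.4
```

```bash

python3 -m inch '{"slide":[[-0.07,0,0],[0,0,0]],"rotation":[[0,0,0],[0,0,0]],"fingers":[10,10]}' >/dev/null; python3 st.py
```

```text
t 14.85 grasp fix mm [9.710e+01 1.000e-01 1.052e+02] rot [179.9  -0.2  66.6] F fix [ 7.1 -1.2  1.7] M [-0.29 -1.44 -0.01] w 18.4
```

```bash

python3 -m inch '{"slide":[[-0.07,0,0],[0,0,0]],"rotation":[[0,0,0],[0,0,0]],"fingers":[10,10]}' >/dev/null; python3 st.py
```

```text
t 15.1 grasp fix mm [ 96.8   0.2 105.2] rot [179.9  -0.2  66.6] F fix [ 6.9 -2.2  1.9] M [-0.29 -1.52 -0.03] w 18.1
```

```bash

python3 -m inch '{"slide":[[0,0,0],[0,0,0]],"rotation":[[0,0,0],[0,0,0]],"fingers":[10,10]}' >/dev/null; python3 st.py;  python3 look.py s9 scene 260 190 120
```

```text
t 15.35 grasp fix mm [9.670e+01 1.000e-01 1.052e+02] rot [179.9  -0.2  66.6] F fix [ 8.3 -0.7  1.6] M [-0.29 -1.53 -0.08] w 18.7
```

View pics/s9.png

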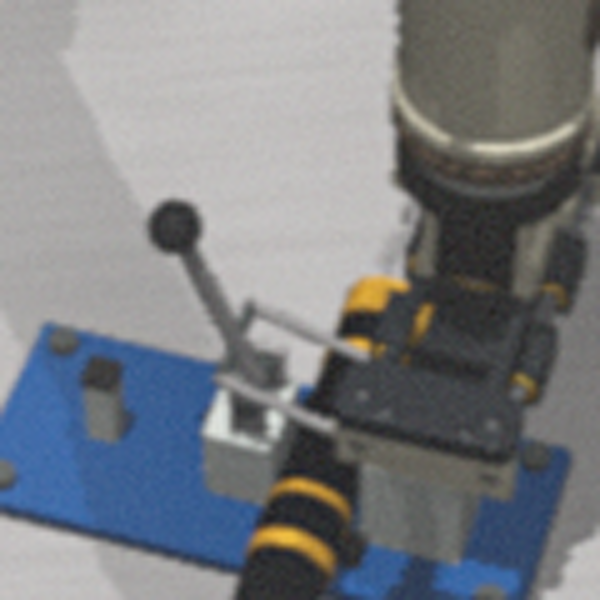

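```bash

python3 -m inch '{"slide":[[-0.07,0,0],[0,0,0],[0,0,0]],"rotation":[[0,0,0],[0,0,0],[0,0,0]],"fingers":[10,10,10]}' >/dev/null; python3 st.py
python3 - <<'E'
from geo import *
p=np.load("p.npy")
print((np.array([175,227])+.5)/5+[259.5,189.5])
for q in np.arange(.6,1.3,.1): print(round(q,2),np.round(proj("scene",fx(p,pts(q,0)["lever_knob"]))+p[6:8],1))
E
```

```text
t 15.78 grasp fix mm [9.640e+01 1.000e-01 1.053e+02] rot [179.9  -0.2  66.6] F fix [ 8.3 -1.4  2.3] M [-0.27 -1.65 -0.02] w 18.8
[294.6 235. ]
0.6 [308.2 236.2]
0.7 [303.8 235.6]
0.8 [299.4 235.3]
0.9 [295.3 235.3]
1.0 [291.3 235.6]
1.1 [287.6 236.3]
1.2 [284.2 237.2]
```

```bash

python3 -m inch '{"slide":[[0,0,0],[0,0,0],[0,0,0],[0,0,0],[0,0,0]],"rotation":[[0,0,0],[0,0,0],[0,0,0],[0,0,0],[0,0,0]],"fingers":[60,60,60,60,60]}' >/dev/null; python3 st.py
```

```text
t 16.4 grasp fix mm [ 93.2   0.3 104.7] rot [-180.     0.    66.5] F fix [-0.5  0.2  0.2] M [0.06 0.07 0.05] w 54.8
```

```bash

python3 -m inch '{"slide":[[0,0,-1.5],[0,0,-4],[0,0,-5],[0,0,-3.5],[0,0,0]],"rotation":[[0,0,0],[0,0,0],[0,0,0],[0,0,0],[0,0,0]],"fingers":[70,80,80,80,80]}' >/dev/null; python3 st.py -40 0 240; python3 look.py s10 scene 260 190 120
```

```text
t 17.02 grasp fix mm [ 94.8  -2.  250.2] rot [179.6  -0.3  66.5] F fix [-1.5  0.2 -0.2] M [ 0.03  0.06 -0.03] w 73.4
slide cm [-13.49  -0.2    0.95] rotvec [ 0.007 -0.005 -0.002] j7 [-11.  26.   4.  91.  -2.  63. -31.]
```

View pics/s10.png

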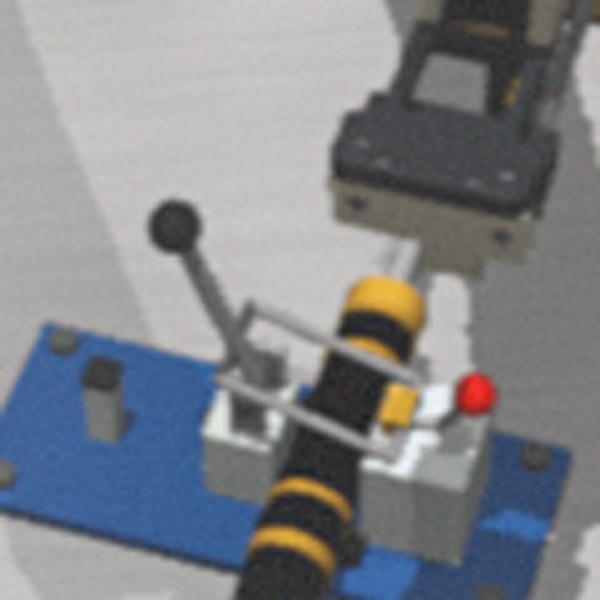

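```bash

python3 -m inch '{"slide":[[-4.5,-0.05,0],[-4.5,-0.05,0.3],[-4.4,-0.05,0.5],[0,0,0],[0,0,0]],"rotation":[[0.007,-0.005,0],[0,0,0],[0,0,0],[0,0,0],[0,0,0]],"fingers":[100,100,100,100,100]}' >/dev/null; python3 st.py -38.6 0 167.3; python3 look.py s11 scene 240 160 130;
```

```text
t 17.7 grasp fix mm [-40.    2.4 236.6] rot [-179.5    0.3   66.5] F fix [-0.   0.6  1. ] M [ 0.04  0.07 -0.03] w 91.8
slide cm [0.18 0.32 6.93] rotvec [-0.008  0.005 -0.002] j7 [ -2.  21.   6.  99.  -2.  60. -19.]
```

View pics/s11.png

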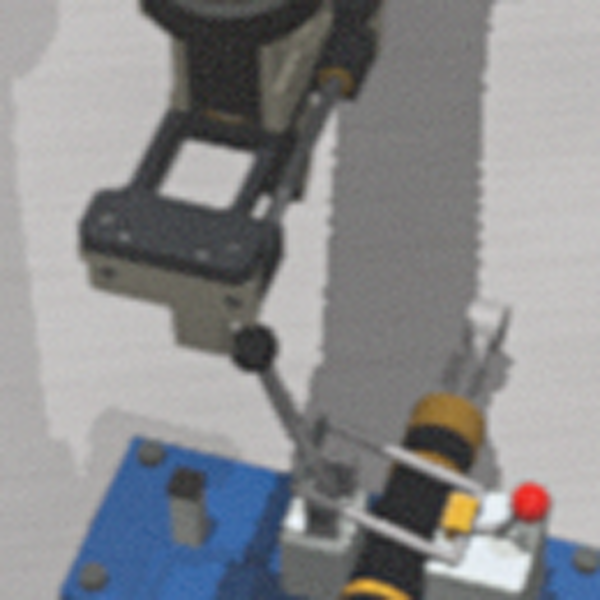

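```bash

python3 -m inch '{"slide":[[0.15,0.2,2],[0,0.1,2.5],[0,0,2.3],[0,0,0],[0,0,0]],"rotation":[[-0.007,0.005,0],[0,0,0],[0,0,0],[0,0,0],[0,0,0]],"fingers":[100,100,100,60,40]}' 15 >/dev/null; python3 st.py -38.6 0 167.3
```

```text
t 18.38 grasp fix mm [-37.9  -1.2 169.9] rot [180.   -0.   66.6] F fix [-0.  -0.6 -0.1] M [ 0.05  0.13 -0.02] w 76.6
slide cm [-0.07 -0.12  0.25] rotvec [ 0.001 -0.001 -0.   ] j7 [ -2.  25.   5. 103.  -3.  52. -19.]
```

```bash

python3 -m inch '{"slide":[[-0.07,-0.12,0.25],[0,0,0],[0,0,0],[0,0,0],[0,0,0]],"rotation":[[0,0,0],[0,0,0],[0,0,0],[0,0,0],[0,0,0]],"fingers":[15,15,15,15,15]}' 15 >/dev/null; python3 st.py -38.6 0 167.3;python3 -m inch '{"slide":[[0,0,0],[0,0,0]],"rotation":[[0,0,0],[0,0,0]],"fingers":[15,15]}' 15 >/dev/null; python3 st.py -38.6 0 167.3; python3 look.py s12 scene 240 160 130;
```

```text
t 19.0 grasp fix mm [-39.9   0.3 166.8] rot [180.   -0.   66.5] F fix [1.  0.3 0.4] M [0.04 0.16 0.05] w 26.4
slide cm [ 0.13  0.03 -0.05] rotvec [ 0.    -0.    -0.002] j7 [ -2.  25.   5. 103.  -3.  52. -19.]
t 19.25 grasp fix mm [-39.7  -0.2 166.9] rot [179.9  -0.   66.5] F fix [-0.1 -2.1 -1.7] M [-0.4   0.05 -0.02] w 22.6
slide cm [ 0.11 -0.02 -0.04] rotvec [ 0.001 -0.    -0.002] j7 [ -2.  25.   5. 103.  -3.  52. -19.]
```

View pics/s12.png

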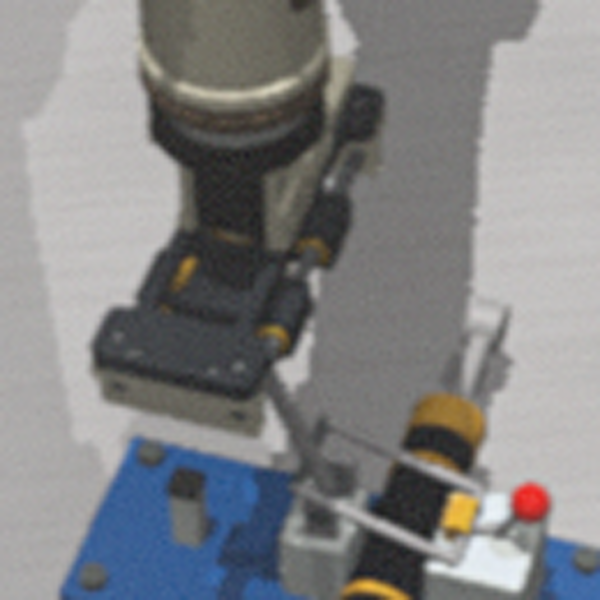

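```bash

python3 -m inch '{"slide":[[-0.9,0,0.43],[-0.85,0,0.52],[-0.8,0,0.6],[0,0,0]],"rotation":[[0,0,0],[0,0,0],[0,0,0],[0,0,0]],"fingers":[15,15,15,15]}' 35 >/dev/null; python3 st.py -64 0 151.8
```

```text
t 19.8 grasp fix mm [-65.5  -0.4 152.1] rot [179.9  -0.   66.5] F fix [ 0.2 -0.1  6. ] M [-0.18 -0.09  0.06] w 22.0
slide cm [ 0.14 -0.04  0.03] rotvec [ 0.002 -0.001 -0.002] j7 [  1.  26.   6. 105.  -3.  49. -16.]
```

```bash

python3 -m inch '{"slide":[[-0.7,0,0.71],[-0.62,0,0.79],[-0.53,0,0.83],[0,0,0]],"rotation":[[0,0,0],[0,0,0],[0,0,0],[0,0,0]],"fingers":[15,15,15,15]}' 35 >/dev/null; python3 st.py -84.2 0 129; python3 look.py s13 scene 240 160 130
```

```text
t 20.3 grasp fix mm [-86.3  -0.4 128.7] rot [1.799e+02 1.000e-01 6.640e+01] F fix [-4.3 -0.9  7.9] M [0.04 0.84 0.03] w 22.4
slide cm [ 0.21 -0.05 -0.03] rotvec [ 0.001  0.002 -0.004] j7 [  2.  27.   6. 106.  -3.  47. -14.]
```

View pics/s13.png

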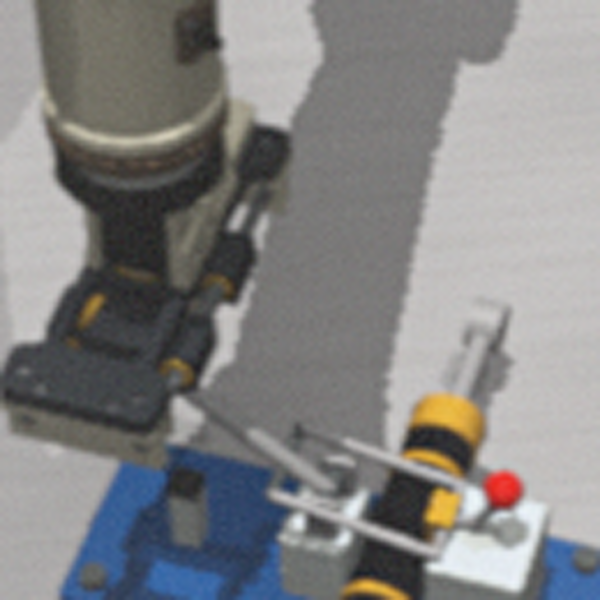

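```bash

python3 -m inch '{"slide":[[-0.58,0,0.8],[-0.44,0,0.88],[-0.34,0,0.93],[0,0,0]],"rotation":[[0,0,0],[0,0,0],[0,0,0],[0,0,0]],"fingers":[15,15,15,15]}' 35 >/dev/null; python3 st.py -97 0 100
```

```text
t 20.85 grasp fix mm [-99.8  -0.4 102.1] rot [1.799e+02 1.000e-01 6.640e+01] F fix [-4.9 -1.5  6.3] M [-0.34  1.1  -0.07] w 21.7
slide cm [ 0.28 -0.05  0.21] rotvec [ 0.001  0.002 -0.004] j7 [  4.  29.   6. 107.  -4.  43. -12.]
```

```bash

python3 -m inch '{"slide":[[-0.3,0,0.97],[-0.12,0,0.98],[0,0,0]],"rotation":[[0,0,0],[0,0,0],[0,0,0]],"fingers":[15,15,15]}' 35 >/dev/null; python3 st.py -98 0 77; python3 look.py s14 scene 230 170 130
```

```text
t 21.23 grasp fix mm [-104.3   -0.4   82.3] rot [1.799e+02 1.000e-01 6.640e+01] F fix [-5.8 -2.7  2.3] M [-0.53  1.22 -0.01] w 22.1
slide cm [ 0.64 -0.05  0.53] rotvec [ 0.001  0.003 -0.004] j7 [  4.  31.   5. 108.  -4.  41. -12.]
```

View pics/s14.png

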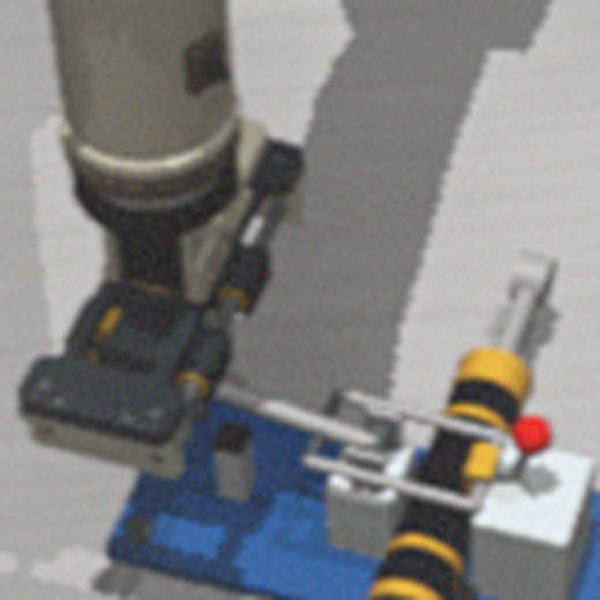

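```bash

python3 -m inch '{"slide":[[-0.05,0,0.8],[0,0,0.3],[0,0,0]],"rotation":[[0,0,0],[0,0,0],[0,0,0]],"fingers":[15,15,15]}' 35 >/dev/null; python3 st.py -98 0 77
```

```text
t 21.65 grasp fix mm [-105.2   -0.4   71.4] rot [180.    0.2  66.4] F fix [-7.4 -3.3  0.7] M [-0.58  1.38 -0.04] w 21.9
slide cm [ 0.72 -0.05 -0.56] rotvec [ 0.001  0.003 -0.004] j7 [  4.  32.   5. 108.  -4.  40. -12.]
```

```bash

python3 -m inch '{"slide":[[0,0,0.4],[0,0,0]],"rotation":[[0,0,0],[0,0,0]],"fingers":[15,15]}' 35 >/dev/null; python3 st.py; python3 -m inch '{"slide":[[0,0,0.2],[0,0,0]],"rotation":[[0,0,0],[0,0,0]],"fingers":[15,15]}' 35 >/dev/null; python3 st.py; python3 look.py s15 scene 230 170 130
```

```text
t 21.9 grasp fix mm [-105.2   -0.4   67.4] rot [180.    0.2  66.4] F fix [-6.3 -3.2  0.3] M [-0.62  1.31 -0.01] w 21.7
t 22.15 grasp fix mm [-105.1   -0.4   65.5] rot [180.    0.2  66.4] F fix [-6.8 -2.5  0.3] M [-0.61  1.3  -0.02] w 22.0
```

View pics/s15.png

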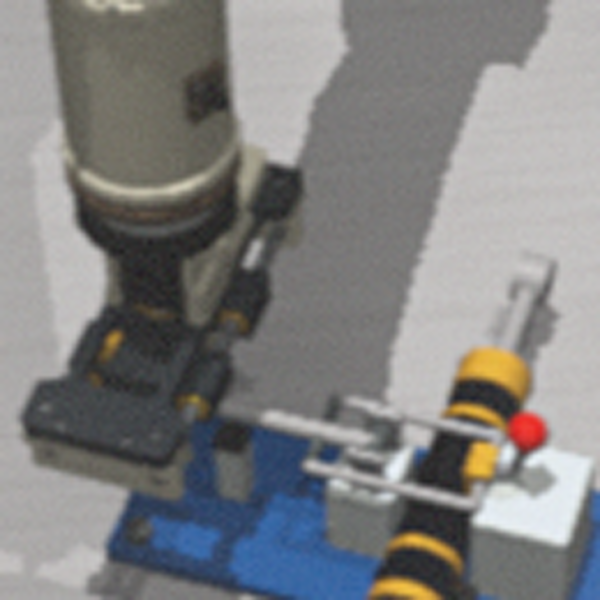

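```bash

python3 -m inch '{"slide":[[0,0,0.2],[0,0,0]],"rotation":[[0,0,0],[0,0,0]],"fingers":[15,15]}' 35 >/dev/null; python3 st.py; python3 -m inch '{"slide":[[0,0,0.1],[0,0,0]],"rotation":[[0,0,0],[0,0,0]],"fingers":[15,15]}' 35 >/dev/null; python3 st.py; python3 -m inch '{"slide":[[0,0,0.1],[0,0,0]],"rotation":[[0,0,0],[0,0,0]],"fingers":[15,15]}' 35 >/dev/null; python3 st.py
```

```text
t 22.45 grasp fix mm [-105.    -0.4   63.4] rot [179.9   0.2  66.4] F fix [-6.1 -3.  -0.3] M [-0.61  1.24  0.01] w 22.1
t 22.7 grasp fix mm [-105.    -0.4   62.5] rot [179.9   0.2  66.4] F fix [-7.2 -2.3  1.2] M [-0.59  1.28 -0.05] w 22.3
t 22.95 grasp fix mm [-104.9   -0.4   61.5] rot [1.799e+02 1.000e-01 6.640e+01] F fix [-6.3 -3.   1.1] M [-0.58  1.26 -0.02] w 22.0
```

```bash

python3 -m inch '{"slide":[[0,0,0.1],[0,0,0]],"rotation":[[0,0,0],[0,0,0]],"fingers":[15,15]}' 35 >/dev/null; python3 st.py; python3 -m inch '{"slide":[[0,0,0.1],[0,0,0]],"rotation":[[0,0,0],[0,0,0]],"fingers":[15,15]}' 35 >/dev/null; python3 st.py
```

```text
t 23.2 grasp fix mm [-104.9   -0.4   60.5] rot [1.799e+02 1.000e-01 6.640e+01] F fix [-6.3 -3.3  0.8] M [-0.61  1.25  0.  ] w 21.8
t 23.45 grasp fix mm [-104.8   -0.4   59.5] rot [1.799e+02 1.000e-01 6.640e+01] F fix [-6.5 -5.1  0.3] M [-0.63  1.18 -0.04] w 22.4
```

```bash

python3 -m inch '{"slide":[[0,0,0.1],[0,0,0]],"rotation":[[0,0,0],[0,0,0]],"fingers":[15,15]}' 35 >/dev/null; python3 st.py; python3 look.py s16 scene 255 225 70
```

```text
t 23.7 grasp fix mm [-104.6   -0.5   58.5] rot [1.799e+02 1.000e-01 6.640e+01] F fix [-5.7 -3.9 -0.8] M [-0.62  1.15 -0.03] w 22.2
```

View pics/s16.png

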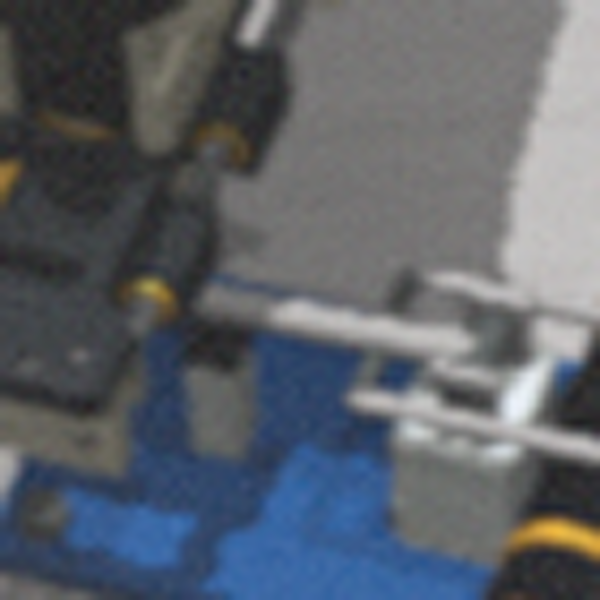

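```bash
python3 - <<'E'
from geo import *
p=np.load("p.npy")
C=lambda u:np.round((u-[255,225])*600/70,0)
for q in (2.0,2.1,2.2,2.27):
    print(q,[C(proj("scene",fx(p,P0+ang(q+1.047,r)))+p[6:8]) for r in (0,20,70,100)])
print([C(proj("scene",fx(p,[x,y,57]))+p[6:8]) for x in(-83,-67) for y in (-8,8)])
E
```

```text
2.0 [array([490., 355.]), array([418., 333.]), array([238., 278.]), array([131., 245.])]
2.1 [array([490., 355.]), array([417., 338.]), array([238., 294.]), array([132., 269.])]
2.2 [array([490., 355.]), array([418., 343.]), array([241., 311.]), array([136., 293.])]
2.27 [array([490., 355.]), array([419., 346.]), array([244., 324.]), array([141., 310.])]
[array([185., 347.]), array([206., 303.]), array([242., 361.]), array([262., 317.])]
```

```bash

python3 -m inch '{"slide":[[0,0,0.1],[0,0,0]],"rotation":[[0,0,0],[0,0,0]],"fingers":[15,15]}' 35 >/dev/null; python3 st.py; python3 -m inch '{"slide":[[0,0,0.1],[0,0,0]],"rotation":[[0,0,0],[0,0,0]],"fingers":[15,15]}' 35 >/dev/null; python3 st.py
```

```text
t 24.0 grasp fix mm [-104.6   -0.4   57.5] rot [1.799e+02 1.000e-01 6.640e+01] F fix [-5.3 -3.6  0.6] M [-0.61  1.14  0.  ] w 22.1
t 24.25 grasp fix mm [-104.5   -0.4   56.5] rot [1.799e+02 1.000e-01 6.640e+01] F fix [-5.8 -3.6  0.3] M [-0.59  1.03 -0.01] w 22.0
```

```bash

python3 -m inch '{"slide":[[0,0,0.1],[0,0,0]],"rotation":[[0,0,0],[0,0,0]],"fingers":[15,15]}' 35 >/dev/null; python3 st.py
```

```text
t 24.5 grasp fix mm [-104.4   -0.4   55.5] rot [1.799e+02 1.000e-01 6.640e+01] F fix [-5.8 -3.5  0.3] M [-0.61  1.02 -0.03] w 21.9
```

```bash

python3 -m inch '{"slide":[[0,0,0],[0,0,0],[0,0,0],[0,0,0],[0,0,0]],"rotation":[[0,0,0],[0,0,0],[0,0,0],[0,0,0],[0,0,0]],"fingers":[60,70,80,80,80]}' >/dev/null; python3 st.py
python3 -m inch '{"slide":[[0,0,-1.5],[0,0,-4],[0,0,-5],[0,0,-5],[0,0,-2]],"rotation":[[0,0,0],[0,0,0],[0,0,0],[0,0,0],[0,0,0]],"fingers":[80,80,80,80,80]}' >/dev/null; python3 st.py
python3 look.py s17 scene 255 215 90;python3 look.py s17b scene 230 170 130
```

```text
t 25.12 grasp fix mm [-101.9    0.6   55.3] rot [-180.    -0.    66.5] F fix [-0.3 -0.1  0.3] M [ 0.05  0.11 -0.02] w 67.5
t 25.75 grasp fix mm [-101.8   -1.4  235.3] rot [ 1.796e+02 -1.000e-01  6.650e+01] F fix [ 0.5 -0.8 -0.4] M [0.08 0.13 0.02] w 73.8
```

View pics/s17.png

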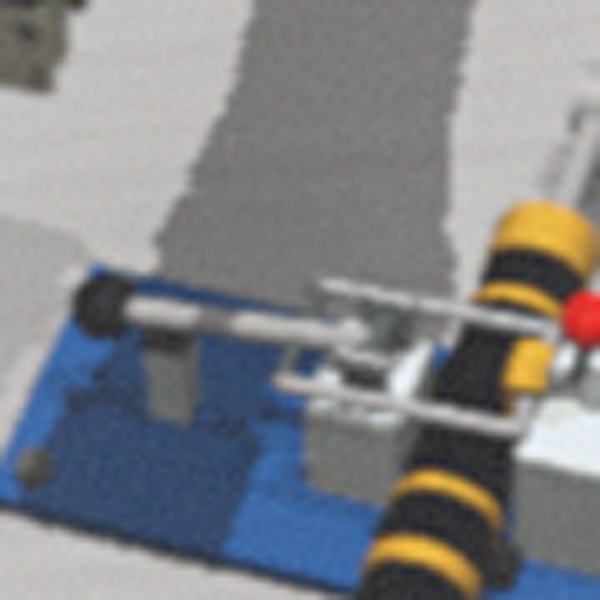

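```bash
python3 - <<'E'
from geo import *
from workcell import arm
import cv2
p=np.load("p.npy")
P=arm.capture("scene"); im=P["pixels"].astype(int); m=(im.max(2)<45); m[:,:264]=0;m[:,276]=0;m[:,277:]=0;m[:253]=0;m[268:]=0
ys,xs=np.nonzero(m);print("black",len(xs),np.median(xs),np.median(ys),(xs.min()+xs.max())/2,(ys.min()+ys.max())/2)
for t in("lever_knob","bail_bar","bail_knob","lever_pivot"):
    print(t,[(np.round(np.array(d["xy"])*[640,480],1),round(d["score"],2)) for d in arm.spot_point(P,t)[:1]])
for q in(2.15,2.2,2.27): print(q,np.round(proj("scene",fx(p,pts(q,0)["lever_knob"]))+p[6:8],1))
T=arm.capture("top"); c=T["pixels"][180:290,260:390,::-1]; cv2.imwrite("pics/t18.png",cv2.resize(np.clip(c*1.6,0,255).astype(np.uint8),(780,660)[:2] and (708,600),interpolation=cv2.INTER_CUBIC))
E
```

```text
black 51 270.0 260.0 270.5 260.5
lever_knob [(array([269. , 260.8]), 0.86)]
bail_bar [(array([333.6, 273.5]), 0.68)]
bail_knob [(array([343.2, 260.9]), 0.69)]
lever_pivot [(array([310.4, 265. ]), 0.77)]
2.15 [270.6 257.8]
2.2 [270.9 259.2]
2.27 [271.5 261.2]
```

View pics/s17b.png

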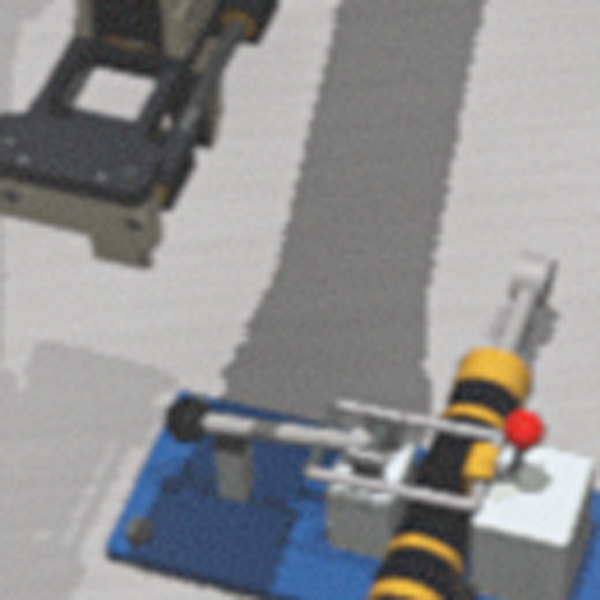

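```bash
ls pics
```

```text
b1.png
s10.png
s10f.png
s11.png
s11f.png
s12.png
s12f.png
s13.png
s13f.png
s14.png
s14f.png
s15.png
s15f.png
s16.png
s16f.png
s17.png
s17b.png
s17bf.png
s17f.png
s2.png
s2c.png
s3.png
s3f.png
s4.png
s4f.png
s5.png
s5f.png
s6.png
s6f.png
s7.png
s7f.png
s8.png
s8f.png
s9.png
s9f.png
scene0.png
scene0c.png
scene1.png
t18.png
top0.png
top0c.png
top1.png
```

View pics/t18.png

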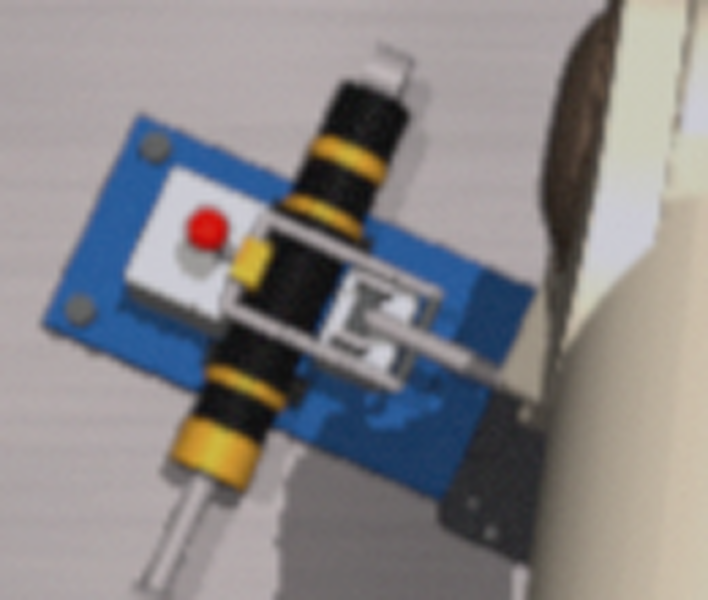

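```bash
python3 -m inch '{"slide":[[0,0,0],[0,0,0],[0,0,0]],"rotation":[[0,0,0],[0,0,0],[0,0,0]],"fingers":[80,80,80]}' >/dev/null; python3 st.py; python3 -c "
from workcell import arm
arm.finish_job()"
```

```text
t 26.52 grasp fix mm [-102.2    0.5  230.1] rot [-180.     0.    66.5] F fix [-0.3  0.3  0.2] M [ 0.05  0.14 -0.03] w 73.5
the job is handed in; nothing more can be done
```

I fastened the latch and handed the job in at about 26.5 s of the allowed 72 s. No verdict is reported, so the results below are my own readings.

- **Bail:** I let the bar down on the deck and drew it back until the pull rose at about x = 68. I held it at about 8.3 N of hand pull, which I estimate put 5 to 6.5 N on the hook, with the lever at about 0.9 rad. Then I let go of the red knob.
- **Lever:** I swung it by the black knob past center and released it just above its rest or touching it. It was never pressed down; vertical force stayed near 0 over the last stretch.
- **Last pictures:** They show the rod lying on the rest and the brass hook drawn back over the bar. The lever reads about 2.25 rad, and I estimate about 37 N on the hook from how far the keeper spring is drawn. The gripper was well clear and reading no force.
- **Other objects:** The arm did not go near the bottle, spanner or ring.

**What did not fully agree:** While I held the black knob the grasp point read up to 5 mm farther from the pivot than the model, with a harmless 6 to 7 N along the lever. I never felt contact with the rest, so that the lever is home is judged from the pictures only. Those readings are good to about ±0.03 rad against the 2.2 rad limit.

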